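Dock the saucer rack and hook it fast

TASK

Slide the saucer rack along the table into its dock, ring end first, gently and without lifting or tipping it, until it stands against the stop. Then swing the curved hook round by its thumb plate so that it goes through the rack's ring and draws tight, holding the rack firmly on the stop, and leave it hooked. The saucers stay in their slots and everything else on the table stays where it is.

Things in the scene. Friction and masses are not known exactly. Their poses are not given: they have to be found in the camera images.
- dock: Fixed steel dock: two parallel guide rails, 26 mm high, inner faces 118 mm apart, from x = -90 to +65 mm, then a base plate with a 64 mm high pivot post. Origin on the table on the middle line; x points the way the rack is pushed in, z up. The hook's pivot axis stands at x = +88, y = 0 mm. Its place and yaw vary.
- dock_mouth (a point): Middle of the dock's mouth, on the table at x = -140 mm of the dock. Flared plates (26 mm high) narrow from 174 mm apart here to 118 mm at the rails' beginning, 50 mm farther in. Axes as the dock's.
- stop: Fixed dark wooden stop across the dock between the rails, 88 mm wide (y), 10 mm thick (x), 76 mm high, with a 32 mm wide notch in the middle (30 mm above the table) for the ring. Origin at the bottom of the middle of its front face, against which the rack's back plate comes; axes as the dock's. It stands anywhere from 4 mm before to 4 mm behind the dock's origin.
- rack: Loose chrome saucer rack on two runners, 150 mm long (x), 110 mm wide (y), 0.4 to 0.65 kg plus four saucers. Origin: centre of its underside; x points to its back end, with the ring, which enters the dock first. Back plate: outer face at x = +75 mm, 80 mm high. At the start 145 to 200 mm short of the stop, up to 10 mm off the dock's middle line, up to 0.12 rad askew.
- rack_front (a point): The place to push: middle of the rack's front plate, on its outer face at x = -75 mm of the rack, 42 mm above the table. The plate is flat, upright, 110 mm wide, 6 mm thick, from the table to 66 mm high. Pushed low at two points well apart the rack goes steadily. The saucers, 124 mm high, begin 40 mm behind this face. Axes as the rack's.
- ring (a point): Centre of the upright steel ring fixed to the rack's back end, 24 mm behind the back plate and 70 mm above the table. Round bar 8 mm thick, hole 32 mm wide; the ring stands in the rack's x-z plane, so its hole looks along y (axes as the rack's).
- hook: Curved steel hook swinging level on the dock's post. Origin on the pivot axis, 70 mm above the table, where its 8 mm bar runs; x points along its straight lever, z up. Turning counter-clockwise from above closes it; range 2.1 rad. It starts open, its x 0.36 to 0.16 rad clockwise of the dock's x. The hinge is a little stiff (0.1 N m) and stays where it is left.
- hook_tip (a point): Tip of the curved bar, 64 mm from the pivot axis, 2.9 rad counter-clockwise of the lever. From here the bar curls back clockwise 2 rad, nearing the axis by 13 mm per rad. With the rack on its stop the tip enters the ring and the bar then draws the ring in, tight at 1.2 to 1.85 rad from fully open, depending on the stop: this must be felt. Axes as the hook's.
- hook_paddle (a point): Centre of the upright steel thumb plate on the lever, 80 mm from the pivot axis, 98 mm above the table: 36 mm long along the lever (x), 6 mm thick (y), from 68 to 123 mm above the table. Push it towards the hook's +y side, following its arc. About 10 N on it when the hook is tight presses the rack firmly on its stop. Axes as the hook's.
- saucer1: Loose white ceramic saucer, 115 mm across and 13 mm thick, standing upright in slot 1 of the rack. Origin at its centre, x its axis; at the start -23 mm along the rack's x and 66 mm above the table.
- saucer2: Loose white ceramic saucer, 115 mm across and 13 mm thick, standing upright in slot 2 of the rack. Origin at its centre, x its axis; at the start +1 mm along the rack's x and 66 mm above the table.
- saucer3: Loose white ceramic saucer, 115 mm across and 13 mm thick, standing upright in slot 3 of the rack. Origin at its centre, x its axis; at the start +25 mm along the rack's x and 66 mm above the table.
- saucer4: Loose white ceramic saucer, 115 mm across and 13 mm thick, standing upright in slot 4 of the rack. Origin at its centre, x its axis; at the start +49 mm along the rack's x and 66 mm above the table.
- caddy: Aluminium tea caddy with twist cap, 76 mm across, 120 mm high. A bystander to leave where it is. Origin: centre of its underside.
- spoon_cup: Orange plastic spoon cup holding teaspoons, 80 mm across, 95 mm high, spoons to 160 mm. A bystander to leave where it is. Origin: centre of its underside.
- sugar_bowl: White ceramic sugar bowl with lid, 90 mm across, 90 mm high. A bystander to leave where it is. Origin: centre of its underside.
- teapot: Small blue ceramic teapot, 116 mm across (185 mm with spout and handle), 120 mm high. A bystander to leave where it is. Origin: centre of its underside.
- tea_glass: Waisted tea glass, 56 mm across, 90 mm high. A bystander to leave where it is. Origin: centre of its underside.
- jam_jar: Amber glass jam jar, 64 mm across, 85 mm high. A bystander to leave where it is. Origin: centre of its underside.
Mind the look-alikes: they are no part of the job. Leave any yellow look-alike of the rack alone.

How it is judged:
By the outcome, as a careful person would: the job done as asked, in the order asked, and still so for the second after the job is handed in, with the robot touching nothing.
It also fails if it takes over 64 s, if anything falls off the work surface, if the arm or the gripper's body presses on something with over 40 N, if the wrist force passes 120 N, or if a joint passes its speed limit or range.

ROBOT

A 7-joint arm with a two-finger parallel gripper is mounted at the origin on the work surface. World frame = base frame: x ahead of the robot, y to its left, z up, the work surface at z = 0. Lengths are in m, angles in rad, forces in N, time in s.
With the tool pointing down it reaches from about 0.4 to 0.85 m from the base axis. Payload 4.5 kg.
Tool frame: the origin (TCP) lies midway between the tips of the shut fingers; the grasp point (between the pads) lies 19 mm behind it; z points along the fingers, y is the line along which they close (so a half turn about z gives the same grasp; the last joint's range is limited). The gripper opens to 88 mm and grips with 3 to 60 N. Pads are 18 mm wide; open, the fingers measure 123 mm over their backs; the gripper's body (75 mm by 187 mm) begins 45 mm behind the grasp point.
Start: joints at [1.311, 0.689, -0.195, 1.565, 0.157, 0.902, -0.215], TCP at [0.181, -0.598, 0.239] pointing down, gripper open.
Joint ranges: [-3.01, 3.01], [-0.46, 2.08], [-1.47, 1.51], [0.13, 2.56], [-1, 4.14], [0.04, 2.09], [-2.66, 2.66]. Speed limits (rad/s): [2.57, 2.57, 3.14, 3.14, 3.14, 3.14, 3.14].

INTERFACE

Orientations are given as a unit quaternion [x, y, z, w].
In Python, from plant import r gives the robot as it stands. The module is installed in compiled form; this text tells all that it offers.
- The arm moves only by the tool step_arm, never from a script. Its argument "series" is a list of rows, each a list of 7 numbers: the shift along the world's x, y, z in mm, then the turn, a rotation vector about the world's x, y, z in rad, then the closure, from 0 (fully open) to 1 (shut). A call has 1 to 20 rows; each row shifts and turns the commanded pose from where the row before left it; what a row does not reach is not made up. A row lasts 1/10 s, in which the tool goes at most 50 mm and 8.59 degrees, less where a joint would pass 70% of its speed; a pose out of reach is approached as far as the arm can. A call is refused whole if a number of a shift passes 50 or a number of a turn 0.15, either way. A call with a gripper value outside its range is refused whole. The fingers move at their own pace and stop on an object; "force" is the grip in N (left out, the last holds). Time passes only in rows, so rows that do not move let the fingers close. It gives the time, the measured TCP pose, the force, the opening and the grip force at its end, in the units of the state.
- r.get_state(): the state, without advancing time (a new reading comes with each control period).
- r.snapshot(name): name is "side" or "top"; returns (picture, depth): 420x560x3 uint8, blue, green, red; 420x560 float32, m along the optical axis (not along the pixel's ray), 0 where there is no reading.
- r.get_calibration(name): a dict with "intrinsics" (3x3 intrinsics, pixels), "pose" (4x4, takes a point from camera to world coordinates). Camera axes: x right, y up, looking along -z (the intrinsics and any distortion apply to the point x, -y, -z); pixel columns grow to the right and rows downward; lengths in m; the calibration is good to about 2 mm. A picture is of the moment at which its call begins. get_calibration takes no time and is no camera call.
- r.finish_job(): hands the job in; it is judged then, once.
The state is a dict: "clock": time; "q": joint angles; "qd": joint speeds; "joint_torque": joint torques, N m; "tool_pos": TCP position; "eef_rot": TCP orientation; "contact_force": force on the tool from outside, world axes, zero at the start; "moment": the same for the moment, N m; "opening": opening from 0.0 (shut) to 1.0 (fully open); "finger_force": force on a finger pad.
Only numpy, scipy, OpenCV 4.12 (cv2) and the standard library are available. Lean on these libraries where they do the work, as an engineer would, in place of code of your own. Each camera call takes 0.05 s, during which the arm holds its last target. There are 200 camera calls.

## Working session

There is one attempt and no reset: what is moved stays moved. The work goes in short steps, Python scripts to look and compute and a tool call to move; the robot and the scene stay as the last step left them, time stands still between calls to the robot, and variables do not carry over. Pictures are saved under pics/ and viewed, at most 10 in all, crops included, and the job is handed in when it is done.

Besides the shell and the picture viewer there is one more tool, called after ">>>" as name(argument=value, ...) on one line, values as JSON. step_arm: Moves the arm, as the interface text tells. Its arguments: {"type":"object","properties":{"series":{"type":"array"},"force":{"type":"number"}},"required":["series"]}

```bash
mkdir -p pics
cat > h.py <<'E'
from plant import r
import numpy as np, cv2
def cloud(name):
    im,d=r.snapshot(name); c=r.get_calibration(name); K=np.array(c["intrinsics"]);P=np.array(c["pose"])
    v,u=np.mgrid[:420,:560]
    X=np.stack([(u-K[0,2])/K[0,0]*d,-(v-K[1,2])/K[1,1]*d,-d],-1)
    W=X@P[:3,:3].T+P[:3,3]; W[d==0]=np.nan
    return im,d,W
E
python3 - <<'E'
from h import *
for n in("top","side"):
    im,d,W=cloud(n); cv2.imwrite(f"pics/{n}0.png",im); np.save(n+"0.npy",W); c=r.get_calibration(n);print(n,c)
print(r.get_state())
E
```

```text
top {'intrinsics': array([[406.18303877,   0.        , 277.22090843],
       [  0.        , 406.18303877, 212.06232811],
       [  0.        ,   0.        ,   1.        ]]), 'pose': array([[ 0.01919013,  0.98899061, -0.14672871,  0.30410713],
       [-0.99969819,  0.02123159,  0.01235956, -0.02010141],
       [ 0.01533877,  0.14644724,  0.98909955,  1.19519546],
       [ 0.        ,  0.        ,  0.        ,  1.        ]])}
side {'intrinsics': array([[526.52542003,   0.        , 276.94920902],
       [  0.        , 526.52542003, 202.34965994],
       [  0.        ,   0.        ,   1.        ]]), 'pose': array([[ 0.93918492,  0.26405905, -0.21955525,  0.10672626],
       [-0.3431257 ,  0.69547084, -0.63133593, -1.07718648],
       [-0.01401569,  0.66827624,  0.74378117,  1.29565805],
       [ 0.        ,  0.        ,  0.        ,  1.        ]])}
{'clock': 0.1, 'q': array([ 1.3107932 ,  0.68988901, -0.19451572,  1.56622596,  0.15730685,
        0.90249795, -0.21510485]), 'qd': array([ 1.16832447e-03, -1.49845379e-03,  3.33225445e-04, -3.68473055e-03,
        7.02707919e-05, -7.20968732e-04,  1.11303853e-03]), 'joint_torque': array([-3.13067118e-03, -5.28497601e+01, -1.27153002e+00, -1.53837830e+01,
       -5.25842328e-02,  2.02097683e-03,  6.51181244e-05]), 'tool_pos': array([ 0.1807889 , -0.59769612,  0.2380008 ]), 'eef_rot': array([ 9.89223858e-01,  1.46408658e-01, -1.81917481e-04, -7.94032547e-04]), 'contact_force': array([ 0.06983837, -1.01205503, -0.58655181]), 'moment': array([-0.00573273,  0.00915462, -0.00811253]), 'finger_force': 0.0, 'opening': 0.9968712999557013}
```

View pics/top0.png

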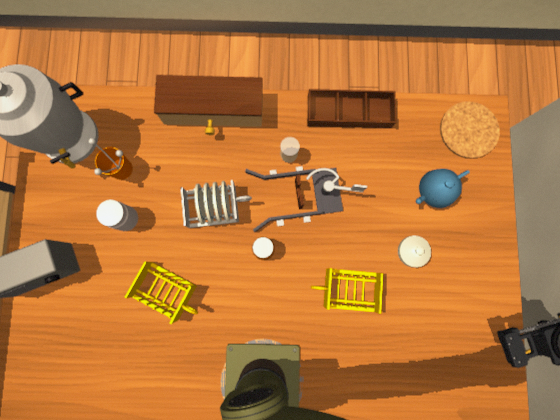

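View pics/side0.png

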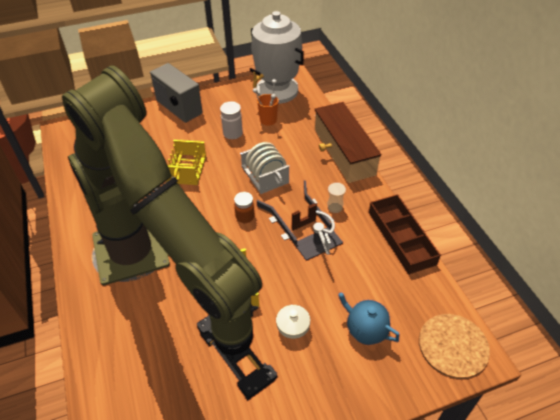

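The top view shows the rack at about px (210,205) with its ring at (243,199). The dock runs to the right (world -y), with the stop at (300,192), the hook pivot at (328,187) and the paddle at (357,188). The caddy (115,213) and the jar (263,247) are nearby.

Run:
```python
from h import *
im=cv2.imread("pics/top0.png"); W=np.load("top0.npy")
c=im[150:260,170:390]; cv2.imwrite("pics/c0.png",cv2.resize(c,None,fx=3.6,fy=3.6,interpolation=cv2.INTER_CUBIC))
for n,lo,hi in(("rails",.02,.032),("66",.055,.072),("76",.072,.079),("all",.1,.13)):
    z=W[...,2]; m=(z>lo)&(z<hi); m[:150]=0;m[260:]=0;m[:,:170]=0;m[:,390:]=0
    k,lab,st,_=cv2.connectedComponentsWithStats(m.astype(np.uint8))
    for i in range(1,k):
        if st[i,4]>12:
            p=W[lab==i]; r_=cv2.minAreaRect((p[:,:2]*1000).astype(np.float32)); print(n,st[i],np.round(r_[0],1),np.round(r_[1],1),round(r_[2],1),np.round(np.median(p[:,2]),3))
```

```text
rails [280 152  18  10  38] [644.3 -64.1] [51.8 26.2] 84.3 0.026
rails [245 169  71  10 207] [592.9 -40.9] [ 28.  206.5] 0.9 0.025
rails [296 185   5  16  36] [537.2 -96.1] [44.5 10.1] 8.7 0.028
rails [253 211  70  21 209] [461.7 -62.7] [ 26.8 207.4] 16.3 0.025
66 [319 168  14   6  24] [ 594.8 -170. ] [37.4 11.9] 82.4 0.071
66 [200 186   2  13  13] [524.4 183.1] [36.1  1.3] 9.7 0.064
66 [181 188   6  38 104] [482.1 230.8] [107.2   7.2] 8.5 0.064
66 [202 200   2  15  17] [482.6 177. ] [41.1  1. ] 8.4 0.062
66 [255 253  19   6  24] [348.   -0.6] [12.1 50.4] 7.9 0.058
76 [317 168  11   5  17] [ 595.5 -158.3] [ 8.  29.5] 13.6 0.074
76 [309 170   7   8  17] [ 583.8 -131.2] [ 6.1 24.4] 46.3 0.074
76 [324 171  16  21 110] [ 559.9 -187. ] [32.5 60.8] 60.6 0.076
76 [296 175   5  10  29] [564.1 -91.9] [27.3  9.2] 10.2 0.076
76 [337 186  17   5  35] [ 542.2 -224.2] [44.7  8.1] 82.7 0.074
76 [232 192   5  18  31] [500.6  86.3] [48.4  9.6] 8.1 0.077
76 [299 196   5  10  31] [ 504.7 -101.1] [27.1  9.3] 8.9 0.075
all [221 183   7  34 121] [498.5 111.4] [91.7  9.1] 8.6 0.115
all [204 185   6  33 125] [493.2 158.8] [89.6  8.6] 7.6 0.115
all [213 184   6  33 117] [496.2 135.3] [89.6  8.7] 7.5 0.114
all [353 185  15   5  57] [ 539.2 -257.6] [36.2  7.1] 83.0 0.12
all [195 186   6  33 135] [489.3 182.5] [89.   9.2] 8.2 0.114
```

View pics/c0.png

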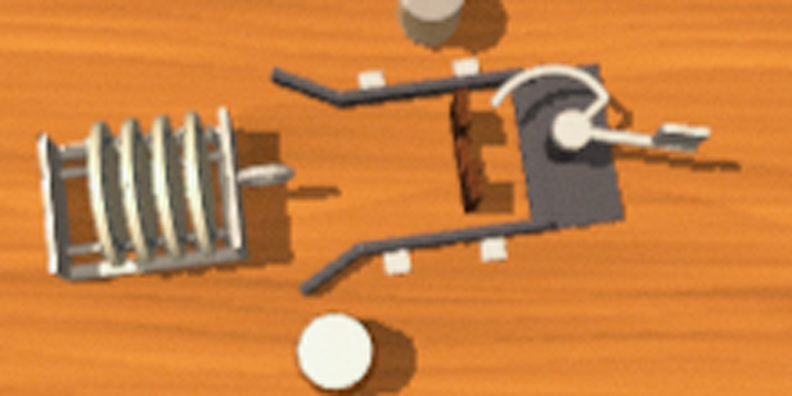

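The rack is nearly aligned: yaw about -81.8° against the dock's -81.2°, about 2 mm off the middle line and 180 mm short. The hook pivot is at about (548,-178) with the lever at -97°. I'll bring the gripper round behind the rack.

>>> step_arm(series=[[34,28,0,0,0,0.065,0.3],[34,28,0,0,0,0.065,0.3],[34,28,0,0,0,0.065,0.3],[34,28,0,0,0,0.065,0.3],[34,28,0,0,0,0.065,0.3],[34,28,0,0,0,0.065,0.3],[34,28,0,0,0,0.065,0.3],[17,43,0,0,0,0.065,0.3],[17,43,0,0,0,0.065,0.3],[17,43,0,0,0,0.065,0.3],[17,43,0,0,0,0.065,0.3],[17,43,0,0,0,0.065,0.3],[17,43,0,0,0,0.065,0.3],[17,43,0,0,0,0.065,0.3],[-8,45,0,0,0,0.065,0.3],[-8,45,0,0,0,0.065,0.3],[-8,45,0,0,0,0.065,0.3],[-8,45,0,0,0,0.065,0.3],[-8,45,0,0,0,0.065,0.3],[-8,45,0,0,0,0.065,0.3]])

```text
clock: 2.1
tool_pos: [0.4893, 0.1702, 0.2386]
eef_rot: [0.698, 0.716, -0.0, 0.0]
contact_force: [1.1, 0.3, -0.5]
opening: 0.702
finger_force: 0.0
```

>>> step_arm(series=[[-4,45,0,0,0,0.065,0.3],[-4,45,0,0,0,0.062,0.3],[-4,4,-30,0,0,0,0.3],[0,0,-45,0,0,0,0.3],[0,0,-45,0,0,0,0.3],[0,0,-45,0,0,0,0.3],[0,0,-30,0,0,0,0.3],[0,0,-20,0,0,0,0.3],[0,0,0,0,0,0,0.3]])

```text
clock: 3.0
tool_pos: [0.4762, 0.2617, 0.021]
eef_rot: [0.652, 0.758, -0.003, -0.001]
contact_force: [-0.8, -0.4, -0.4]
opening: 0.701
finger_force: 0.0
```

Run:
```python
from h import *
s=r.get_state(); print(s["tool_pos"],s["eef_rot"],s["contact_force"],s["q"])
im,d,W=cloud("top"); cv2.imwrite("pics/c1.png",cv2.resize(im[120:280,100:390],None,fx=2.7,fy=2.7))
```

```text
[0.47619322 0.26165336 0.02104894] [ 6.51864548e-01  7.58330261e-01 -2.74889492e-03 -5.19276572e-04] [-0.75820227 -0.44588793 -0.38163937] [-0.43607631  0.94448959 -0.25584864  1.93493598  0.64368374  0.34948813
 -1.05270628]
```

View pics/c1.png

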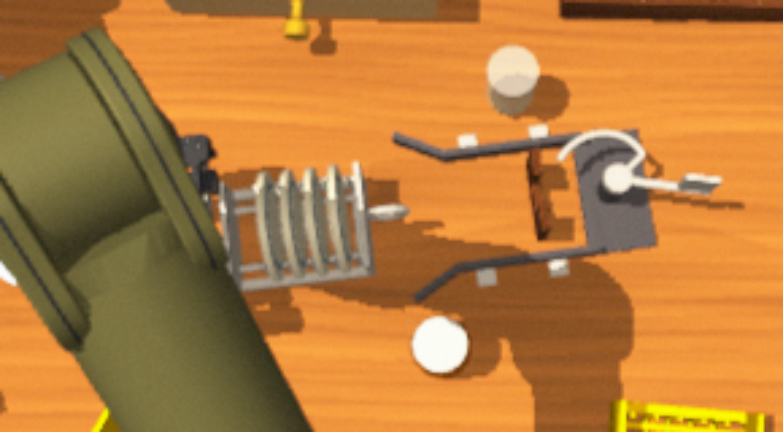

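The gripper is behind the front plate (crop about (225,230)), clear of the saucers. The ring end points into the mouth. Starting the push.

>>> step_arm(series=[[1,-6,0,0,0,0,0.3],[1,-5,0,0,0,0,0.3],[0.3,-2,0,0,0,0,0.3],[0.3,-2,0,0,0,0,0.3],[0.3,-2,0,0,0,0,0.3],[0.3,-2,0,0,0,0,0.3],[0.3,-2,0,0,0,0,0.3],[0.3,-2,0,0,0,0,0.3],[0.4,-2.5,0,0,0,0,0.3],[0.5,-3,0,0,0,0,0.3],[0.5,-3,0,0,0,0,0.3],[0.5,-3,0,0,0,0,0.3]])

```text
clock: 4.25
tool_pos: [0.4837, 0.2325, 0.0244]
eef_rot: [0.651, 0.759, 0.003, -0.002]
contact_force: [-1.4, 5.7, 2.6]
opening: 0.703
finger_force: 3.3
```

>>> step_arm(series=[[0.6,-4,0,0,0,0,0.3],[0.6,-4,0,0,0,0,0.3],[0.6,-4,0,0,0,0,0.3],[0.6,-4,0,0,0,0,0.3],[0.6,-4,0,0,0,0,0.3],[0.6,-4,0,0,0,0,0.3],[0.6,-4,0,0,0,0,0.3],[0.6,-4,0,0,0,0,0.3],[0.6,-4,0,0,0,0,0.3],[0.6,-4,0,0,0,0,0.3],[0.6,-4,0,0,0,0,0.3],[0.6,-4,0,0,0,0,0.3]])

```text
clock: 5.45
tool_pos: [0.4913, 0.1844, 0.0244]
eef_rot: [0.651, 0.759, 0.003, -0.001]
contact_force: [-0.7, 6.8, 3.4]
opening: 0.698
finger_force: 3.4
```

Run:
```python
from h import *
im,d,W=cloud("top"); cv2.imwrite("pics/c2.png",cv2.resize(im[130:270,150:390],None,fx=3.3,fy=3.3))
```

```text
(no output)
```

View pics/c2.png

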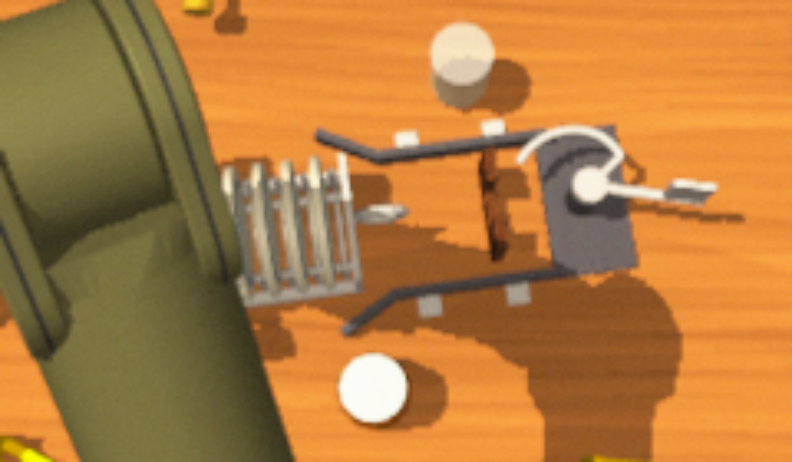

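The rack is entering the mouth centred (back plate at crop (350,215)) and the saucers are upright. Continuing.

>>> step_arm(series=[[0.6,-4,0,0,0,0,0.3],[0.6,-4,0,0,0,0,0.3],[0.6,-4,0,0,0,0,0.3],[0.6,-4,0,0,0,0,0.3],[0.6,-4,0,0,0,0,0.3],[0.6,-4,0,0,0,0,0.3],[0.6,-4,0,0,0,0,0.3],[0.6,-4,0,0,0,0,0.3],[0.6,-4,0,0,0,0,0.3],[0.6,-4,0,0,0,0,0.3]])

```text
clock: 6.5
tool_pos: [0.4974, 0.1445, 0.0243]
eef_rot: [0.651, 0.759, 0.003, -0.001]
contact_force: [-0.8, 7.1, 3.2]
opening: 0.696
finger_force: 3.5
```

>>> step_arm(series=[[0.6,-4,0,0,0,0,0.3],[0.6,-4,0,0,0,0,0.3],[0.6,-4,0,0,0,0,0.3],[0.6,-4,0,0,0,0,0.3],[0.6,-4,0,0,0,0,0.3],[0.6,-4,0,0,0,0,0.3],[0.6,-4,0,0,0,0,0.3],[0.6,-4,0,0,0,0,0.3],[0.6,-4,0,0,0,0,0.3],[0.6,-4,0,0,0,0,0.3]])

```text
clock: 7.5
tool_pos: [0.5034, 0.1045, 0.0243]
eef_rot: [0.651, 0.759, 0.003, -0.001]
contact_force: [-1.8, 7.3, 4.0]
opening: 0.701
finger_force: 3.6
```

>>> step_arm(series=[[0.6,-4,0,0,0,0,0.3],[0.6,-4,0,0,0,0,0.3],[0.6,-4,0,0,0,0,0.3],[0.6,-4,0,0,0,0,0.3],[0.6,-4,0,0,0,0,0.3]])

```text
clock: 8.0
tool_pos: [0.5064, 0.0846, 0.0243]
eef_rot: [0.651, 0.759, 0.003, -0.001]
contact_force: [-0.9, 7.6, 3.4]
opening: 0.696
finger_force: 3.7
```

Expected contact is near y≈65, so I'll slow down.

>>> step_arm(series=[[0.45,-3,0,0,0,0,0.3],[0.3,-2,0,0,0,0,0.3],[0.3,-2,0,0,0,0,0.3],[0.3,-2,0,0,0,0,0.3],[0.3,-2,0,0,0,0,0.3],[0.15,-1,0,0,0,0,0.3],[0.15,-1,0,0,0,0,0.3],[0.15,-1,0,0,0,0,0.3]])

```text
clock: 8.8
tool_pos: [0.5085, 0.0707, 0.0243]
eef_rot: [0.651, 0.759, 0.003, -0.001]
contact_force: [-1.0, 7.8, 3.8]
opening: 0.694
finger_force: 3.8
```

>>> step_arm(series=[[0.15,-1,0,0,0,0,0.3],[0.15,-1,0,0,0,0,0.3]])

```text
clock: 9.0
tool_pos: [0.5087, 0.0694, 0.0243]
eef_rot: [0.65, 0.76, 0.004, -0.002]
contact_force: [-1.2, 11.2, 3.3]
opening: 0.703
finger_force: 5.0
```

>>> step_arm(series=[[0.15,-1,0,0,0,0,0.3],[0.15,-1,0,0,0,0,0.3]])

```text
clock: 9.2
tool_pos: [0.5087, 0.0693, 0.0244]
eef_rot: [0.65, 0.76, 0.005, -0.003]
contact_force: [-3.1, 13.3, 4.6]
opening: 0.698
finger_force: 6.8
```

Contact with the stop at y≈69 mm. One more small press to seat it, then check.

>>> step_arm(series=[[0.15,-1,0,0,0,0,0.3],[0.15,-1,0,0,0,0,0.3],[0,0,0,0,0,0,0.3]])

```text
clock: 9.5
tool_pos: [0.5087, 0.0693, 0.0244]
eef_rot: [0.65, 0.76, 0.006, -0.004]
contact_force: [-3.4, 15.2, 4.6]
opening: 0.698
finger_force: 7.8
```

Run:
```python
from h import *
im,d,W=cloud("top"); im2,d2,W2=cloud("side")
a=cv2.resize(im[130:270,230:390],(400*16//14,400)); b=cv2.resize(im2[130:280,200:380],(340,283))
o=np.zeros((400,800,3),np.uint8);o[:,:457]=a;o[:283,460:]=b; cv2.imwrite("pics/c3.png",o); print(r.get_state()["contact_force"])
```

```text
[-3.40441276 15.65550126  5.28295556]
```

View pics/c3.png

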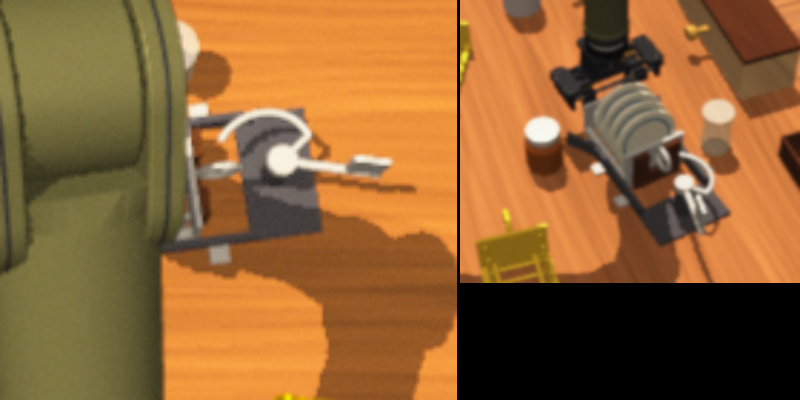

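The rack stands on the stop with its ring through the notch and the saucers upright (side crop at (640,130)). Backing off, rising, and going over to the paddle with the fingers shut.

>>> step_arm(series=[[-0.5,3,0,0,0,0,0.3],[-1,7,0,0,0,0,0.3],[-3,20,0,0,0,0,0.3],[0,5,30,0,0,0,0.3],[0,0,45,0,0,0,0.3],[0,0,45,0,0,0,1],[0,0,45,0,0,0,1],[0,0,20,0,0,0,1],[0,-20,0,0,0,-0.14,1],[0,-30,0,0,0,-0.14,1],[0,-30,0,0,0,-0.14,1],[1,-30,0,0,0,-0.14,1],[1,-30,0,0,0,-0.14,1],[1,-30,0,0,0,-0.14,1],[1,-30,0,0,0,-0.14,1],[1,-30,0,0,0,-0.14,1],[1,-30,0,0,0,-0.14,1],[1,-30,0,0,0,-0.14,1],[1,-30,0,0,0,-0.14,1],[1,-30,0,0,0,-0.14,1]])

```text
clock: 11.6
tool_pos: [0.5124, -0.2564, 0.2086]
eef_rot: [1.0, 0.017, -0.001, 0.0]
contact_force: [0.5, -0.6, -0.4]
opening: 0.004
finger_force: 0.0
```

Run:
```python
from h import *
from scipy.spatial.transform import Rotation as R
s=r.get_state(); A=R.from_quat(s["eef_rot"]).as_matrix()
print(s["tool_pos"],A.round(3),s["q"].round(2),s["contact_force"],s["opening"], np.degrees(np.arctan2(A[1,1],A[0,1])))
```

```text
[ 0.51239121 -0.25637366  0.20856575] [[ 0.999  0.034 -0.002]
 [ 0.034 -0.999 -0.   ]
 [-0.002  0.    -1.   ]] [ 0.46  0.66 -0.12  1.76  0.12  0.73 -1.26] [ 0.4606527  -0.62003098 -0.43774251] 0.0036621235384182885 -88.03972236816402
```

>>> step_arm(series=[[0,1,-30,0,0,-0.078,1],[0,1,-45,0,0,-0.078,1],[0,0,-35,0,0,0,1],[0,0,-14,0,0,0,1],[0,0,0,0,0,0,1]])

```text
clock: 12.1
tool_pos: [0.5118, -0.2524, 0.0831]
eef_rot: [0.998, -0.058, -0.002, -0.0]
contact_force: [-0.8, 0.4, 0.2]
opening: 0.007
finger_force: 0.0
```

Run:
```python
from h import *
im,d,W=cloud("top"); im2,d2,W2=cloud("side")
a=cv2.resize(im[130:270,230:390],(400*16//14,400)); b=cv2.resize(im2[150:300,220:400],(340,283))
o=np.zeros((400,800,3),np.uint8);o[:,:457]=a;o[:283,460:]=b; cv2.imwrite("pics/c4.png",o)
z=W[...,2]
for n,lo,hi in(("slots",.1,.13),("stop/plate",.072,.083)):
    m=(z>lo)&(z<hi); m[:150]=0;m[260:]=0;m[:,:200]=0;m[:,335:]=0
    k,lab,st,_=cv2.connectedComponentsWithStats(m.astype(np.uint8))
    for i in range(1,k):
        if st[i,4]>12:
            p=W[lab==i]; r_=cv2.minAreaRect((p[:,:2]*1000).astype(np.float32)); print(n,st[i],np.round(r_[0],1),np.round(r_[1],1),round(r_[2],1))
```

```text
slots [284 174   7  33 104] [527.7 -57.7] [91.5 10.5] 8.8
slots [266 177   7  32 109] [519.8 -10.4] [87.1 10. ] 9.7
slots [275 176   7  33 106] [522.3 -34.3] [90.5 10.1] 8.9
slots [258 178   6  32 112] [516.8  13.2] [87.9 10.4] 9.4
stop/plate [310 169  25   7  46] [ 590.4 -157.8] [14.4 69.1] 8.7
stop/plate [293 172  11  38 151] [534. -93.] [108.9  16.5] 9.0
stop/plate [324 181   5  11  36] [ 548.2 -169.8] [11.1 28.9] 87.2
stop/plate [256 238  12   9  31] [388.9   6.9] [25.4 19.2] 46.4
stop/plate [253 243  10   7  19] [370.5  19.7] [25.1 14.5] 57.5
stop/plate [257 245  16  13  41] [359.1  -0.8] [19.2 38.7] 40.1
```

View pics/c4.png

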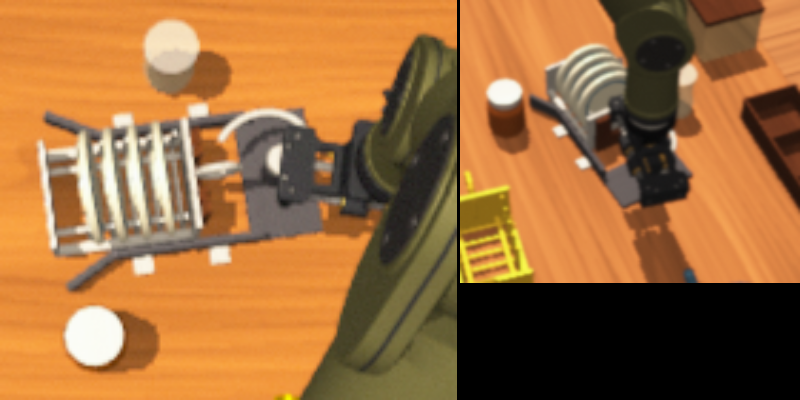

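Rack and saucers are in place (slot centres match the dock's yaw) and the fingers are beside the paddle. I'll work out the arc increments.

```bash
cat > arc.py <<'E'
import numpy as np,sys
P=np.array([548.,-178.3]);f=lambda t:P+[80*np.cos(t)+12*np.sin(t),80*np.sin(t)-12*np.cos(t)]
E
python3 - <<'E'
from arc import *
t=np.radians(-97); print(f(t))
for k in range(34):
    d=f(t+.06)-f(t); t+=.06; print(k,round(np.degrees(t),1),d.round(1),f(t).round(1))
E
```

```text
[ 526.33989871 -256.24126001]
0 -93.6 [ 4.7 -1.2] [ 531.1 -257.4]
1 -90.1 [ 4.8 -0.9] [ 535.8 -258.3]
2 -86.7 [ 4.8 -0.6] [ 540.6 -258.9]
3 -83.2 [ 4.8 -0.3] [ 545.5 -259.2]
4 -79.8 [ 4.9 -0. ] [ 550.3 -259.2]
5 -76.4 [4.8 0.3] [ 555.2 -258.9]
6 -72.9 [4.8 0.6] [ 560.  -258.3]
7 -69.5 [4.8 0.9] [ 564.8 -257.4]
8 -66.1 [4.7 1.1] [ 569.5 -256.3]
9 -62.6 [4.6 1.4] [ 574.1 -254.9]
10 -59.2 [4.5 1.7] [ 578.7 -253.2]
11 -55.7 [4.4 2. ] [ 583.1 -251.2]
12 -52.3 [4.3 2.2] [ 587.4 -248.9]
13 -48.9 [4.2 2.5] [ 591.6 -246.5]
14 -45.4 [4.  2.7] [ 595.6 -243.7]
15 -42.0 [3.8 3. ] [ 599.4 -240.7]
16 -38.6 [3.7 3.2] [ 603.1 -237.5]
17 -35.1 [3.5 3.4] [ 606.5 -234.1]
18 -31.7 [3.2 3.6] [ 609.8 -230.5]
19 -28.2 [3.  3.8] [ 612.8 -226.7]
20 -24.8 [2.8 4. ] [ 615.6 -222.8]
21 -21.4 [2.5 4.1] [ 618.1 -218.6]
22 -17.9 [2.3 4.3] [ 620.4 -214.3]
23 -14.5 [2.  4.4] [ 622.5 -209.9]
24 -11.1 [1.8 4.5] [ 624.2 -205.4]
25 -7.6 [1.5 4.6] [ 625.7 -200.8]
26 -4.2 [1.2 4.7] [ 626.9 -196.1]
27 -0.7 [0.9 4.8] [ 627.8 -191.3]
28 2.7 [0.6 4.8] [ 628.5 -186.5]
29 6.1 [0.3 4.8] [ 628.8 -181.7]
30 9.6 [0.1 4.9] [ 628.9 -176.8]
31 13.0 [-0.2  4.8] [ 628.6 -172. ]
32 16.4 [-0.5  4.8] [ 628.1 -167.2]
33 19.9 [-0.8  4.8] [ 627.3 -162.4]
```

>>> step_arm(series=[[5,-1.5,0,0,0,0,1],[5,-1.5,0,0,0,0,1],[2.5,-0.8,0,0,0,0,1],[2,0,0,0,0,0,1],[2.4,-0.6,0,0,0,0.03,1],[2.3,-0.6,0,0,0,0.03,1],[4.8,-0.9,0,0,0,0.06,1],[4.8,-0.6,0,0,0,0.06,1]])

```text
clock: 13.0
tool_pos: [0.5421, -0.2592, 0.0847]
eef_rot: [0.999, 0.034, -0.0, -0.0]
contact_force: [-1.0, -0.2, 1.9]
opening: 0.006
finger_force: 0.8
```

>>> step_arm(series=[[4.8,-0.3,0,0,0,0.06,1],[4.9,0,0,0,0,0.06,1],[4.8,0.3,0,0,0,0.06,1],[4.8,0.6,0,0,0,0.06,1]])

```text
clock: 13.4
tool_pos: [0.5613, -0.2586, 0.0846]
eef_rot: [0.988, 0.154, -0.0, -0.0]
contact_force: [-1.6, 0.1, 1.1]
opening: 0.006
finger_force: 0.8
```

>>> step_arm(series=[[4.8,0.9,0,0,0,0.06,1],[4.7,1.1,0,0,0,0.06,1],[4.6,1.4,0,0,0,0.06,1],[4.5,1.7,0,0,0,0.06,1]])

```text
clock: 13.8
tool_pos: [0.5798, -0.2536, 0.0845]
eef_rot: [0.963, 0.271, -0.001, -0.0]
contact_force: [-0.9, 0.6, 0.7]
opening: 0.007
finger_force: 0.8
```

>>> step_arm(series=[[4.4,2,0,0,0,0.06,1],[4.3,2.2,0,0,0,0.06,1],[4.2,2.5,0,0,0,0.06,1]])

```text
clock: 14.1
tool_pos: [0.5929, -0.247, 0.0845]
eef_rot: [0.934, 0.356, -0.0, -0.0]
contact_force: [-1.5, -0.7, -0.2]
opening: 0.005
finger_force: 0.6
```

>>> step_arm(series=[[4,2.7,0,0,0,0.06,1],[3.8,3,0,0,0,0.06,1]])

```text
clock: 14.3
tool_pos: [0.6008, -0.2415, 0.0845]
eef_rot: [0.911, 0.411, -0.0, 0.0]
contact_force: [-0.9, -0.9, 0.4]
opening: 0.003
finger_force: 0.6
```

Run:
```python
from h import *
im,d,W=cloud("top"); im2,d2,W2=cloud("side")
a=cv2.resize(im[150:220,270:370],(571,400)); b=cv2.resize(im2[180:260,270:350],(229,229))
o=np.zeros((400,800,3),np.uint8);o[:,:571]=a;o[:229,571:]=b; cv2.imwrite("pics/c5.png",o)
```

```text
(no output)
```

View pics/c5.png

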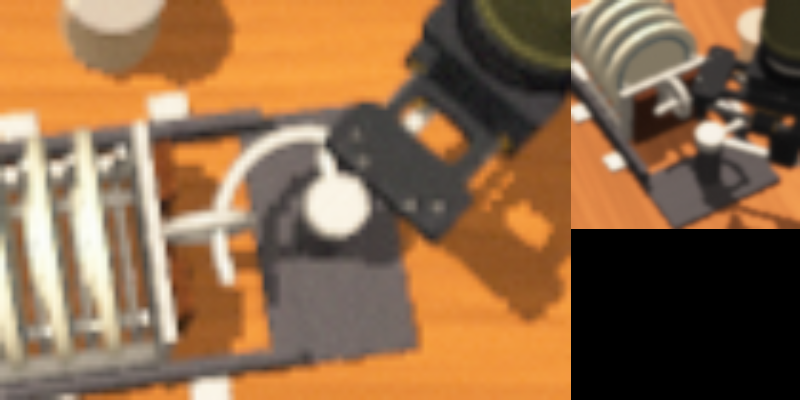

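The hook's bar has passed through the ring (crop (225,225)), with the tip out the far side at (230,280). Continuing, feeling for the draw.

>>> step_arm(series=[[3.7,3.2,0,0,0,0.06,1],[1.7,1.7,0,0,0,0.03,1]])

```text
clock: 14.6
tool_pos: [0.6064, -0.2366, 0.0846]
eef_rot: [0.893, 0.451, 0.0, 0.0]
contact_force: [-0.6, -1.3, -0.6]
opening: 0.005
finger_force: 0.6
```

>>> step_arm(series=[[1.8,1.7,0,0,0,0.03,1],[1.6,1.8,0,0,0,0.03,1]])

```text
clock: 14.8
tool_pos: [0.6097, -0.2331, 0.0847]
eef_rot: [0.879, 0.478, -0.0, 0.0]
contact_force: [-0.0, -0.9, -0.5]
opening: 0.007
finger_force: 0.6
```

>>> step_arm(series=[[1.6,1.8,0,0,0,0.03,1],[1.5,1.9,0,0,0,0.03,1]])

```text
clock: 15.0
tool_pos: [0.613, -0.2291, 0.0848]
eef_rot: [0.864, 0.504, 0.0, 0.0]
contact_force: [-0.0, -1.5, -0.8]
opening: 0.011
finger_force: 0.6
```

>>> step_arm(series=[[1.5,1.9,0,0,0,0.03,1],[1.4,2,0,0,0,0.03,1]])

```text
clock: 15.2
tool_pos: [0.616, -0.2251, 0.0849]
eef_rot: [0.848, 0.53, 0.0, 0.0]
contact_force: [0.1, -1.1, -1.4]
opening: 0.005
finger_force: 0.6
```

>>> step_arm(series=[[1.3,2.1,0,0,0,0.03,1],[1.2,2.1,0,0,0,0.03,1]])

```text
clock: 15.4
tool_pos: [0.6184, -0.2208, 0.0849]
eef_rot: [0.832, 0.555, 0.0, 0.0]
contact_force: [0.7, -1.2, 0.1]
opening: 0.004
finger_force: 0.6
```

>>> step_arm(series=[[1.2,2.1,0,0,0,0.03,1],[1.1,2.2,0,0,0,0.03,1]])

```text
clock: 15.6
tool_pos: [0.6207, -0.2164, 0.0848]
eef_rot: [0.815, 0.58, 0.0, 0.0]
contact_force: [0.7, -1.7, 0.5]
opening: 0.006
finger_force: 0.6
```

>>> step_arm(series=[[1,2.2,0,0,0,0.03,1],[1,2.2,0,0,0,0.03,1]])

```text
clock: 15.8
tool_pos: [0.6226, -0.2121, 0.0848]
eef_rot: [0.797, 0.604, 0.0, 0.0]
contact_force: [0.7, -1.6, -0.6]
opening: 0.007
finger_force: 1.1
```

>>> step_arm(series=[[0.9,2.2,0,0,0,0.03,1],[0.8,2.3,0,0,0,0.03,1]])

```text
clock: 16.0
tool_pos: [0.6241, -0.2093, 0.0848]
eef_rot: [0.779, 0.627, -0.001, 0.001]
contact_force: [0.9, -5.0, -0.1]
opening: 0.006
finger_force: 2.5
```

Tightening now. I'll go in finer steps up to about 11 N.

>>> step_arm(series=[[0.3,1,0,0,0,0.01,1],[0.3,1,0,0,0,0.01,1]])

```text
clock: 16.2
tool_pos: [0.6247, -0.2078, 0.0848]
eef_rot: [0.773, 0.635, -0.001, 0.001]
contact_force: [1.5, -5.9, -0.4]
opening: 0.006
finger_force: 2.8
```

>>> step_arm(series=[[0.3,1,0,0,0,0.01,1],[0.3,1,0,0,0,0.01,1]])

```text
clock: 16.4
tool_pos: [0.6253, -0.2064, 0.0848]
eef_rot: [0.767, 0.642, -0.001, 0.001]
contact_force: [1.2, -6.2, 0.7]
opening: 0.006
finger_force: 3.3
```

>>> step_arm(series=[[0.3,1.2,0,0,0,0.01,1],[0.3,1.2,0,0,0,0.01,1]])

```text
clock: 16.6
tool_pos: [0.6258, -0.2054, 0.0848]
eef_rot: [0.76, 0.649, -0.002, 0.002]
contact_force: [0.6, -9.6, 0.2]
opening: 0.007
finger_force: 4.5
```

>>> step_arm(series=[[0.3,1.2,0,0,0,0.01,1],[0.3,1.2,0,0,0,0.01,1]])

```text
clock: 16.8
tool_pos: [0.6262, -0.2046, 0.0848]
eef_rot: [0.754, 0.656, -0.002, 0.003]
contact_force: [0.3, -11.9, 0.1]
opening: 0.005
finger_force: 5.7
```

>>> step_arm(series=[[0.2,1.2,0,0,0,0.01,1],[0.2,1.2,0,0,0,0.01,1]])

```text
clock: 17.0
tool_pos: [0.6265, -0.204, 0.0849]
eef_rot: [0.748, 0.664, -0.003, 0.004]
contact_force: [1.8, -14.0, 0.3]
opening: 0.004
finger_force: 7.0
```

Tight at about 14 N on the paddle. Backing away along the normal, then up and clear.

>>> step_arm(series=[[0,0,0,0,0,0,1],[-0.6,-3,0,0,0,0,1],[-1,-5,0,0,0,0,1],[-3,-15,0,0,0,0,1],[-2,-10,0,0,0,0,1],[0,0,30,0,0,0,1],[0,0,45,0,0,0,1],[0,0,45,0,0,0,1],[0,-30,20,0,0,0,1],[-20,-45,0,0,0,0,1],[-20,-45,0,0,0,0,1],[-20,-45,0,0,0,0,1],[0,0,0,0,0,0,1]])

```text
clock: 18.3
tool_pos: [0.5539, -0.4054, 0.2237]
eef_rot: [0.751, 0.66, -0.004, 0.001]
contact_force: [-1.1, 0.5, 0.2]
opening: 0.006
finger_force: 0.0
```

Run:
```python
from h import *
im,d,W=cloud("top"); im2,d2,W2=cloud("side")
a=cv2.resize(im[140:240,235:365],(520,400)); b=cv2.resize(im2[140:260,240:340],(280,336))
o=np.zeros((400,800,3),np.uint8);o[:,:520]=a;o[:336,520:]=b; cv2.imwrite("pics/c6.png",o)
z=W[...,2]
m=(z>.1)&(z<.13); m[:140]=0;m[240:]=0;m[:,:200]=0;m[:,370:]=0
k,lab,st,_=cv2.connectedComponentsWithStats(m.astype(np.uint8))
for i in range(1,k):
    if st[i,4]>12:
        p=W[lab==i]; r_=cv2.minAreaRect((p[:,:2]*1000).astype(np.float32)); print(st[i],np.round(r_[0],1),np.round(r_[1],1),round(r_[2],1))
print(r.get_state()["contact_force"],r.get_state()["tool_pos"])
```

```text
[334 149   5  14  40] [ 625.8 -191.9] [ 6.2 35.1] 80.6
[275 175   7  34 110] [523.5 -34.9] [92.8 10. ] 9.1
[284 174   7  34 105] [526.8 -58.7] [92.9 10.1] 9.3
[267 177   7  33 109] [518.9 -11.6] [89.6 10.1] 8.3
[258 178   7  33 113] [515.6  12.2] [89.5 10.2] 8.9
[-0.10226697  1.96751261  0.05197644] [ 0.55874114 -0.39632331  0.22421398]
```

View pics/c6.png

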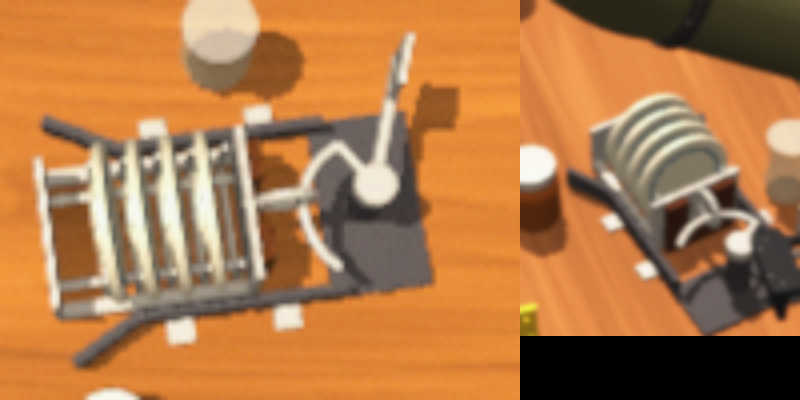

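The hook runs through the ring and is drawn tight, and the paddle stayed where I left it. Checking that the arm is settled and free before handing in.

>>> step_arm(series=[[0,0,0,0,0,0,1],[0,0,0,0,0,0,1],[0,0,0,0,0,0,1],[0,0,0,0,0,0,1],[0,0,0,0,0,0,1]])

```text
clock: 18.9
tool_pos: [0.5606, -0.394, 0.2248]
eef_rot: [0.747, 0.665, 0.0, 0.0]
contact_force: [0.3, -0.3, 1.0]
opening: 0.008
finger_force: 0.0
```

```bash
python3 -c "
from plant import r
print(r.finish_job())"
```

```text
the job is handed in; nothing more can be done
None
```

The rack stands against the stop with all four saucers in their slots, and the hook is through the ring, drawn tight at about 14 N on the thumb plate and left hooked; the job was handed in at about 19 s with the arm clear (no verdict came back).

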